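# Sterilise the ham carver's tools

### The job

Put the carver's tools through the UV steriliser: release the red latch, open the amber cover, lay every tool from the green mat in the trough, then shut the cover fully and turn the latch back to lock it. Only then wind the timer past its top (red) mark and bring it back down to 10 minutes, the green mark. Leave the other things on the counter alone.

Things in the scene. Friction and masses are not known exactly. Their poses are not given: they have to be found in the camera images.
- steriliser: UV tool steriliser, fixed to the counter. Origin at the centre of the trough's underside, on the counter; z up, x from the front (cover handle) to the hinge at the back, y along the trough. Open steel trough with blue floor: inside 180 (x -90 to 90) by 250 (y -125 to 125), floor at z 6.5, rim at z 60, walls 6 thick. On its -y side a white deck 210 (x -105 to 105) by 110 (y -241 to -131), top at z 60, carries the latch (x -62, y -165) and the timer (x 50, y -186).
- cover (a joint): Cover angle, rad: 0 shut, grows as its front edge rises, 1.57 upright, 1.90 the end stop. Amber clear slab 200 by 262, 8 thick, its lower face at z 60 when shut, hinged along the steriliser's y at x 98, z 60. A stiff hinge: it stays where it is left and needs about 4 N up at the handle, about 2 N down to close. It is held shut by the latch's tongue.
- cover_handle (a point): Middle of the cover's handle: a round steel bar of diameter 12, 110 long along the steriliser's y, held by two end posts 50 ahead of the cover's front edge (250 from the hinge axis; 152 in front of the steriliser's origin and 64 above the counter when shut). The gap between bar and cover edge is 44, open above and below; a pinch from straight above across the bar can stay upright while the cover turns. The point turns with the cover.
- latch (a joint): Quarter-turn cam latch on the deck, rad: 0 locked (red tongue points to the steriliser's +y, over the cover's edge), grows counter-clockwise seen from above, 1.571 fully released (tongue points to -x, to the front). The tongue (reaching 56 from the axis) clears the cover above about 1.05 rad. Stays where it is left, friction 0.08 N m.
- latch_grip (a point): On the latch's vertical axis, at the height to grip (100 above the counter). The grip is an upright red bar 44 long (along the tongue), 14 thick, from z 76 to z 112 above the counter; below it the tongue, z 70 to 76.
- timer (a joint): Timer angle, rad, 0.12 rad per minute: 0 = zero (pointer, the white-marked end of the bar, to the steriliser's -x, the front), grows clockwise seen from above. Dial marks every 5 minutes around the knob: 10 minutes = 1.20 rad, the green mark; 20 minutes, the top mark = 2.40 rad, red. End stop at 2.70. Stays where it is left, friction 0.05 N m.
- timer_grip (a point): On the timer's vertical axis, at the height to grip (97 above the counter). Black bar grip 57 long (along the pointer), 14 thick, from z 72 to z 104 above the counter, on a disc of diameter 60.
- knife: Boning knife, black handle, 195 long, 120 g. It lies on its side; origin under the middle of the handle, on its underside; x points from handle to tip, z up. Handle a bar 100 long (x -50 to 50), 24 wide, 20 high (z 0 to 20); flat blade 24 wide to x 145.
- honing_steel: Honing steel, red handle, 192 long, 140 g. It lies on its side; origin under the middle of the handle, on its underside; x points from handle to tip, z up. Handle a bar 100 long (x -50 to 50), 24 wide, 20 high (z 0 to 20); round rod of diameter 10 to x 142.
- fork: Carving fork with two prongs, yellow handle, 192 long, 110 g. It lies on its side; origin under the middle of the handle, on its underside; x points from handle to tip, z up. Handle a bar 100 long (x -50 to 50), 24 wide, 20 high (z 0 to 20); shaft and prongs up to 22 wide to x 142.
- spatula: Serving spatula, blue handle, 192 long, 110 g. It lies on its side; origin under the middle of the handle, on its underside; x points from handle to tip, z up. Handle a bar 100 long (x -50 to 50), 24 wide, 20 high (z 0 to 20); flat blade up to 32 wide to x 142.
- tool_mat: Green tool mat, 300 by 350, 4 thick, fixed; the tools start on it side by side. Origin at the centre of its underside.
- oil_bottle: Bystander, to be left alone; origin at the centre of its underside. Green bottle, diameter 64, 210 high.
- olive_jar: Bystander, to be left alone; origin at the centre of its underside. Glass jar, diameter 72, 100 high.
- bowl: Bystander, to be left alone; origin at the centre of its underside. White bowl, diameter 120, 50 high.
- mug: Bystander, to be left alone; origin at the centre of its underside. Blue mug, diameter 80, 90 high.
- pepper_mill: Bystander, to be left alone; origin at the centre of its underside. Dark wooden mill, diameter 52, 145 high.
- glove_box: Bystander, to be left alone; origin at the centre of its underside. Blue box 220 by 120 by 75.
- tin: Bystander, to be left alone; origin at the centre of its underside. Tin with a yellow label, diameter 74, 80 high.
Things that resemble listed ones, but are neither listed nor needed, are in the scene too. Leave any pink look-alike of the spatula alone. Several things have the shape of the fork; the one meant has the colours described above.

How it is judged:
On the way, in this order (a step that is already met when the one before it is completed fails the run):
1. the latch is turned to release (over 1.2 rad) while the cover is still shut (value of joint latch above 1.2 rad and value of joint cover below 0.1 rad), for 0.1 s.
2. the cover is opened (over 1.0 rad) (value of joint cover above 1 rad), for 0.2 s.
3. every tool is in the trough, the cover still open (x of knife in the frame of steriliser between -0.09 and 0.09 m and y of knife in the frame of steriliser between -0.125 and 0.125 m and z of knife in the frame of steriliser between 0 and 0.045 m and x of honing_steel in the frame of steriliser between -0.09 and 0.09 m and y of honing_steel in the frame of steriliser between -0.125 and 0.125 m and z of honing_steel in the frame of steriliser between 0 and 0.045 m and x of fork in the frame of steriliser between -0.09 and 0.09 m and y of fork in the frame of steriliser between -0.125 and 0.125 m and z of fork in the frame of steriliser between 0 and 0.045 m and x of spatula in the frame of steriliser between -0.09 and 0.09 m and y of spatula in the frame of steriliser between -0.125 and 0.125 m and z of spatula in the frame of steriliser between 0 and 0.045 m and value of joint cover above 0.6 rad), for 0.2 s.
4. the cover is shut and locked with the latch, the tools inside (x of knife in the frame of steriliser between -0.09 and 0.09 m and y of knife in the frame of steriliser between -0.125 and 0.125 m and z of knife in the frame of steriliser between 0 and 0.045 m and x of honing_steel in the frame of steriliser between -0.09 and 0.09 m and y of honing_steel in the frame of steriliser between -0.125 and 0.125 m and z of honing_steel in the frame of steriliser between 0 and 0.045 m and x of fork in the frame of steriliser between -0.09 and 0.09 m and y of fork in the frame of steriliser between -0.125 and 0.125 m and z of fork in the frame of steriliser between 0 and 0.045 m and x of spatula in the frame of steriliser between -0.09 and 0.09 m and y of spatula in the frame of steriliser between -0.125 and 0.125 m and z of spatula in the frame of steriliser between 0 and 0.045 m and value of joint cover below 0.05 rad and value of joint latch below 0.25 rad), for 0.2 s.
5. the timer is wound past its top mark (over 2.42 rad), the cover locked (value of joint cover below 0.05 rad and value of joint latch below 0.25 rad and value of joint timer above 2.42 rad), for 0.1 s.
At the end, for the whole second after the job is handed in: Every present tool lies in the trough, the cover is shut (under 0.05 rad) and latched (under 0.25 rad), and the timer reads 10 minutes to within 1 minute (1.08 to 1.32 rad) (all of step 4 and value of joint timer between 1.08 and 1.32 rad); the robot touches nothing.
It fails at once if another thing on the counter is moved more than 40 mm (distance of any of oil_bottle, olive_jar, bowl, mug, pepper_mill, glove_box, tin from where it was at the start of the episode above 0.04 m).
Of knife, honing_steel, fork, spatula only 2 to 3 are there at a start; the rules pass over those that are not, and their reading is None.
At some moment in a run one of knife, honing_steel, fork, spatula may be knocked a few centimetres aside while the robot is not near it.
Once in a run the grip may slacken for a moment while it holds something.
It also fails if it takes over 210 s, if anything falls off the work surface, if the arm or the gripper's body presses on something with over 40 N, if the wrist force passes 120 N, or if a joint passes its speed limit or range.

### The arm

A 6-joint arm with a two-finger parallel gripper is mounted at the origin on the work surface. World frame = base frame: x ahead of the robot, y to its left, z up, the work surface at z = 0. Lengths are in m, angles in rad, forces in N, time in s.
With the tool pointing down it reaches from about 0.3 to 0.875 m from the base axis. Payload 4.2 kg.
Tool frame: the origin (TCP) lies at the very end of the fingers, on their centre line; the grasp point (between the pads) lies 19 mm behind it; z points along the fingers, y is the line along which they close (so a half turn about z gives the same grasp; the last joint's range is limited). The gripper opens to 85 mm and grips with 20 to 120 N. Pads are 22 mm wide; open, the fingers measure 114 mm over their backs; the gripper's body (76 mm by 85 mm) begins 54 mm behind the grasp point. The pads swing forward as they close: fully open they stand 13 mm farther back than shut.
Start: joints at [-1.274, 0.32, 1.565, -0, 1.257, -0.02], TCP at [0.179, -0.546, 0.231] pointing down, gripper open.
Joint ranges: [-3.11, 3.11], [-0.84, 2.01], [0.21, 2.61], [-1.34, 4.49], [0.05, 2.63], [-2.56, 2.56]. Speed limits (rad/s): [2.57, 2.57, 3.14, 3.14, 3.14, 3.14].

### API

Orientations are given as a unit quaternion [x, y, z, w].
In Python, from workcell import * gives the robot as it stands. The module is installed in compiled form; this text tells all that it offers.
- The arm moves only by the shell command python3 -m crank 'ROWS' [OPENING] [FORCE]. ROWS is JSON, a list of rows, each a list of 2 entries, a list of its own where there are three numbers: the shift along the tool's x, y, z in m, then the turn about the tool's z in rad. A call has 1 to 8 rows; each row is the pose to reach, as a shift and turn from the pose commanded when the call began, along the tool's axes at that moment; what a row does not reach only later rows make up. A row lasts 1/12 s, in which the tool goes at most 41.7 mm and 7.16 degrees, less where a joint would pass 70% of its speed; a pose out of reach is approached as far as the arm can. A call with a gripper value outside its range is refused whole. OPENING is the finger opening in m, from 0 to 0.0854, set as the call begins (- or left out, the last holds). The fingers move at their own pace and stop on an object; FORCE is the grip in N (left out, the last holds). Time passes only in rows, so rows that repeat a pose let the fingers close. It gives the time, the measured TCP pose, the force, the opening and the grip force at its end, in the units of the state.
- get_state(): the state, without advancing time (a new reading comes with each control period).
- get_image(name): name is "scene" or "top"; returns (picture, depth): 384x512x3 uint8, red, green, blue; 384x512 float32, m along the optical axis (not along the pixel's ray), 0 where there is no reading.
- calibration(name): a dict with "fx", "fy", "cx", "cy" (pixels), "rvec" (rotation vector, rad) and "tvec" (3), from world to camera coordinates, as OpenCV has them. Camera axes: x right, y down, z forward; pixel columns grow to the right and rows downward; lengths in m; the calibration is good to about 2 mm. A picture is of the moment at which its call begins. calibration takes no time and is no camera call.
- close_job(): hands the job in; it is judged then, once.
The state is a dict: "clock": time; "joint_positions": joint angles; "joint_vel": joint speeds; "joint_efforts": joint torques, N m; "tool_pos": TCP position; "orientation": TCP orientation; "contact_force": force on the tool from outside, world axes, zero at the start; "ft_torque": the same for the moment, N m; "finger_gap": finger opening in m; "finger_force": force on a finger pad.
Only numpy, scipy, OpenCV 4.12 (cv2) and the standard library are available. Lean on these libraries where they do the work, as an engineer would, in place of code of your own. Each camera call takes 0.05 s, during which the arm holds its last target. There are 200 camera calls.

## Working session

There is one attempt and no reset: what is moved stays moved. The work goes in short steps, Python scripts to look and compute and a shell command to move; the robot and the scene stay as the last step left them, time stands still between calls to the robot, and variables do not carry over. Pictures are saved under pics/ and viewed, at most 14 in all, crops included, and the job is handed in when it is done.

```bash
mkdir -p pics; cat > h.py <<'E'
from workcell import *
import numpy as np, cv2
from scipy.spatial.transform import Rotation as R
def cal(n):
    c=calibration(n); return c, cv2.Rodrigues(np.array(c["rvec"],float))[0], np.array(c["tvec"],float).ravel()
def ray(n,u,v,z):
    "pixel -> world point on plane z"
    c,M,t=cal(n); o=-M.T@t; d=M.T@np.array([(u-c["cx"])/c["fx"],(v-c["cy"])/c["fy"],1]); return o+d*(z-o[2])/d[2]
def cloud(n,D):
    c,M,t=cal(n); v,u=np.mgrid[:D.shape[0],:D.shape[1]]
    P=np.stack([(u-c["cx"])/c["fx"]*D,(v-c["cy"])/c["fy"]*D,D],-1); return (P-t)@M
def proj(n,p):
    c,M,t=cal(n); q=M@np.array(p,float)+t; return q[0]/q[2]*c["fx"]+c["cx"], q[1]/q[2]*c["fy"]+c["cy"]
def save(name,im): cv2.imwrite("pics/"+name+".png",cv2.cvtColor(im,cv2.COLOR_RGB2BGR))
def look(n,name):
    im,D=get_image(n); np.savez(name+".npz",im=im,D=D); save(name,im); return im,D
def togo(x,y,z,yaw=None):
    "shift in tool axes to reach world point (TCP) ; yaw = wanted world dir of tool x (mod pi)"
    s=get_state(); r=R.from_quat(s["orientation"]); d=r.inv().apply(np.array([x,y,z])-s["tool_pos"])
    X=r.as_matrix()[:,0]; a=np.arctan2(X[1],X[0]); out="shift",d.round(4),"toolx yaw",round(a,3)
    if yaw is not None:
        t=-(yaw-a); t=(t+np.pi/2)%np.pi-np.pi/2; out+=("turn",round(t,3),"j6",round(s["joint_positions"][5],3))
    print(*out)
E
python3 - <<'E'
from h import *
look("scene","s0"); look("top","t0")
s=get_state(); print(s); print(R.from_quat(s["orientation"]).as_matrix().round(3))
for n in("scene","top"):
    c,M,t=cal(n); print(n,c["fx"],(-M.T@t).round(3),M.round(2).tolist())
E
```

```text
{'clock': 0.1, 'joint_positions': array([-1.27401933e+00,  3.20233446e-01,  1.56556679e+00, -8.11784975e-06,
        1.25741566e+00, -1.99744676e-02]), 'joint_vel': array([ 0.00049969, -0.00139571, -0.00364776,  0.00182188, -0.00067182,
        0.00085337]), 'joint_efforts': array([-9.77361628e-05, -4.16411233e+01, -2.34704518e+01, -6.47862265e-06,
        4.86332865e-03, -1.40938252e-05]), 'tool_pos': array([ 0.17898658, -0.54597411,  0.23055941]), 'orientation': array([ 9.87484233e-01,  1.57715662e-01, -1.15794338e-04, -8.03326995e-04]), 'contact_force': array([ 0.62557688, -0.40456329,  0.30459287]), 'ft_torque': array([0.00899833, 0.01783291, 0.02229364]), 'finger_force': 0.0, 'finger_gap': 0.08526538759789663}
[[ 0.95   0.311 -0.   ]
 [ 0.311 -0.95   0.002]
 [ 0.    -0.002 -1.   ]]
scene 424.88220114613875 [ 1.08  -0.456  1.02 ] [[0.69, 0.72, -0.01], [0.54, -0.53, -0.66], [-0.48, 0.45, -0.75]]
top 472.88579089717456 [0.406 0.069 1.576] [[0.02, -1.0, -0.0], [-1.0, -0.02, -0.05], [0.05, 0.0, -1.0]]
```

View pics/t0.png

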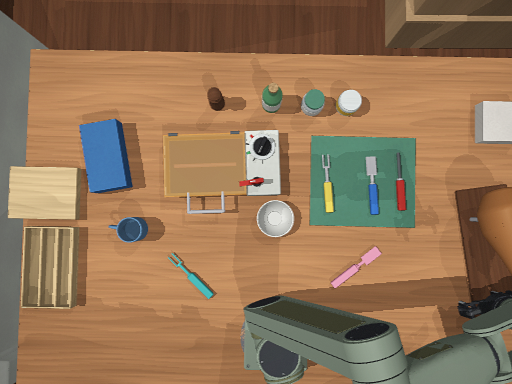

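View pics/s0.png

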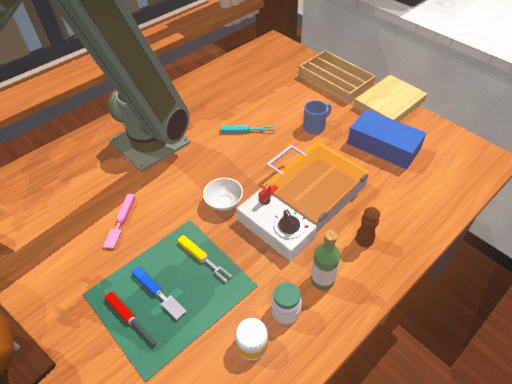

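Top view: up is +x, right is -y. The steriliser is at (220,165), with the latch at (257,182), the timer at (263,147) and the handle bar at (206,211).

Candidates on the mat:
- Fork: yellow at (327,185). The teal one at (190,275) is a look-alike.
- Spatula: blue at (373,186). The pink one at (357,267) is a look-alike.
- Honing steel: red handle at (400,182). It has a dark, wide blade, so I'll check it against the knife in a close crop.

```bash
python3 - <<'E'
from h import *
d=np.load("t0.npz"); im,D=d["im"],d["D"]
h=cv2.cvtColor(im,cv2.COLOR_RGB2HSV)
def box(name,m,roi,z):
    k=np.zeros(m.shape,np.uint8); x0,y0,x1,y1=roi; k[y0:y1,x0:x1]=m[y0:y1,x0:x1]
    n,l,st,_=cv2.connectedComponentsWithStats(k); i=1+st[1:,4].argmax(); 
    c=max(cv2.findContours((l==i).astype(np.uint8),0,2)[0],key=cv2.contourArea).reshape(-1,2)
    W=np.array([ray("top",u,v,z)[:2] for u,v in c],np.float32)*1000
    (cx,cy),(w,hh),a=cv2.minAreaRect(W); b=cv2.boxPoints(((cx,cy),(w,hh),a)); e=max((b[1]-b[0],b[2]-b[1]),key=np.linalg.norm)
    zz=cloud("top",D)[l==i][:,2]
    print(name,"ctr",round(cx,1),round(cy,1),"size",round(w),round(hh),"long yaw",round(np.arctan2(e[1],e[0]),3),"z med",np.median(zz).round(4),"px",st[i])
H,S,V=h[...,0],h[...,1],h[...,2]
box("deck",((S<50)&(V>150)).astype(np.uint8),(240,125,290,200),.06)
box("cover",((H>8)&(H<25)&(S>150)).astype(np.uint8),(160,130,250,200),.068)
box("handle",((S<60)&(V>120)).astype(np.uint8),(180,190,232,218),.07)
box("latchred",(((H<6)|(H>174))&(S>150)).astype(np.uint8),(235,170,285,195),.1)
box("timer",(V<60).astype(np.uint8),(245,130,280,163),.1)
box("yellow",((H>20)&(H<33)&(S>150)&(V>150)).astype(np.uint8),(312,138,345,225),.024)
box("blue",((H>100)&(H<125)&(S>130)).astype(np.uint8),(345,138,390,225),.024)
box("red",(((H<8)|(H>172))&(S>150)).astype(np.uint8),(385,138,415,225),.024)
box("mat",((H>60)&(H<95)&(S>80)).astype(np.uint8),(300,125,425,235),.004)
box("knifeblade?",((S<70)).astype(np.uint8),(385,138,412,180),.012)
box("bowl",((S<60)&(V>150)).astype(np.uint8),(250,195,300,240),.05)
a=cv2.resize(im[130:235,300:420],None,fx=5,fy=5,interpolation=2); b=cv2.resize(im[125:240,160:285],(571,525),interpolation=2)
s=np.load("s0.npz")["im"]; 
save("c1",cv2.resize(np.hstack([a[:,:600],b]),(800,358)))
E
```

```text
deck ctr 569.6 55.6 size 208 109 long yaw 0.05 z med 0.0594 px [ 245  130   36   65 1626]
cover ctr 459.4 235.8 size 6 96 long yaw -1.552 z med 0.065 px [190 194  31   3  43]
handle ctr 436.5 234.0 size 67 119 long yaw -1.512 z med 0.0679 px [187 191  38  23 236]
latchred ctr 502.7 89.6 size 18 75 long yaw -1.386 z med 0.0855 px [239 178  25   8 111]
timer ctr 615.5 57.1 size 57 50 long yaw 0.019 z med 0.0747 px [254 137  17  19 231]
yellow ctr 463.8 -161.5 size 95 23 long yaw 0.013 z med 0.0224 px [324 182   8  30 117]
blue ctr 458.5 -311.3 size 99 28 long yaw 0.075 z med 0.0209 px [368 184  11  31 262]
red ctr 474.6 -400.8 size 96 26 long yaw 0.071 z med 0.0222 px [396 180  10  30 233]
mat ctr 518.2 -280.3 size 345 297 long yaw 1.565 z med 0.0027 px [ 310  136  105   92 7872]
knifeblade? ctr 571.5 -399.0 size 90 20 long yaw 0.005 z med 0.0167 px [396 152   7  28  98]
bowl ctr 390.4 10.5 size 116 116 long yaw -1.552 z med 0.0181 px [257 200  37  37 939]
```

View pics/c1.png

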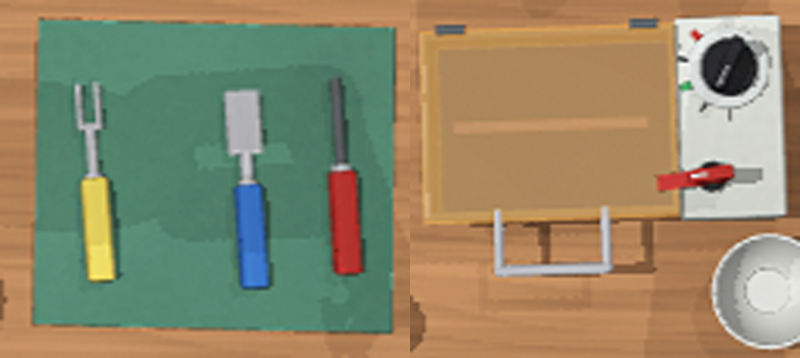

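The close crop shows a two-pronged fork with a yellow handle, a spatula with a blue handle, and a round rod on a red handle, which is the honing steel. There is no knife. The timer's white end points to the front-left, at about 0.5 rad. The measured sizes match the description. I put the steriliser at about (0.559, 0.241) with yaw about 0.055, and the latch axis at (0.507, 0.073). Next I move to the latch.

```bash
cat >> h.py <<'E'
O=np.array([.5594,.2413]); YAW=.055
def st(x,y):
    c,s=np.cos(YAW),np.sin(YAW); return O+[c*x-s*y,s*x+c*y]
E
python3 -m crank '[[[0.25,-0.24,0],-0.6],[[0.25,-0.24,0],-0.6],[[0.25,-0.24,0],-0.6],[[0.25,-0.24,0],-0.6],[[0.25,-0.24,0],-0.6],[[0.25,-0.24,0],-0.6],[[0.25,-0.24,0],-0.6],[[0.25,-0.24,0],-0.6]]' 0.0854 40
python3 -c "
from h import *
togo(*st(-.062,-.165),.2,YAW+np.pi/2)"
```

```text
clock: 0.77
tool_pos: [0.3359, -0.2501, 0.2312]
orientation: [0.897, 0.442, -0.0, -0.0]
contact_force: [1.0, -0.1, 0.8]
finger_gap: 0.0849
finger_force: 0.0
shift [ 0.3603 -0.0614  0.0312] toolx yaw 0.916 turn -0.71 j6 -0.013
```

```bash

python3 -m crank '[[[0.36,-0.061,0.03],-0.71],[[0.36,-0.061,0.03],-0.71],[[0.36,-0.061,0.03],-0.71],[[0.36,-0.061,0.03],-0.71],[[0.36,-0.061,0.03],-0.71],[[0.36,-0.061,0.03],-0.71],[[0.36,-0.061,0.03],-0.71],[[0.36,-0.061,0.03],-0.71]]' 
python3 -m crank '[[[0.036,-0.006,0.0],0],[[0.036,-0.006,0.0],0],[[0.036,-0.006,0.0],0]]' 
python3 - <<'E'
from h import *
togo(*st(-.062,-.165),.082,YAW+np.pi/2)
im,D=look("top","t1"); im2,_=look("scene","s1")
save("c2",np.hstack([cv2.resize(im[110:240,180:300],(400,433),interpolation=2),cv2.resize(im2[120:260,200:330],(400,433),interpolation=2)]))
E
```

```text
clock: 1.43
tool_pos: [0.4912, 0.0437, 0.2036]
orientation: [0.687, 0.727, -0.0, -0.0]
contact_force: [0.2, -1.1, 0.1]
finger_gap: 0.0856
finger_force: 0.0
clock: 1.68
tool_pos: [0.4823, 0.0786, 0.2034]
orientation: [0.686, 0.728, -0.001, -0.0]
contact_force: [-0.9, 0.0, -0.8]
finger_gap: 0.0856
finger_force: 0.0
shift [-0.0069  0.0241  0.1214] toolx yaw 1.631 turn 0.005 j6 0.078
```

View pics/c2.png

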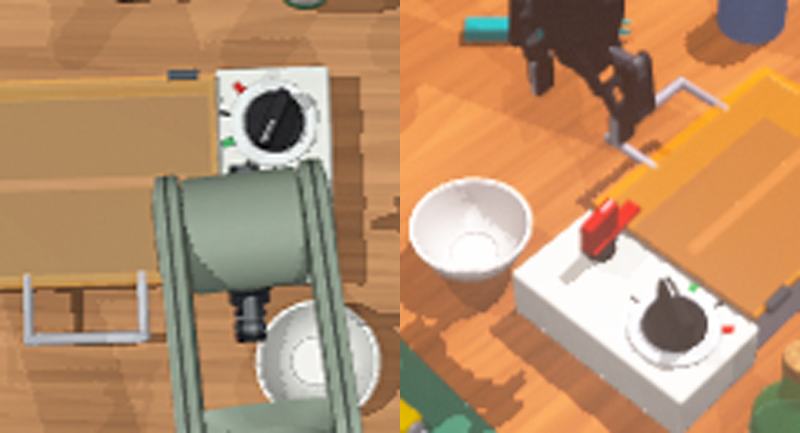

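The scene crop shows the open gripper above the latch, and the red grip at about pixel (267,188). I'll check the latch axis from the second view before going down.

```bash
python3 - <<'E'
from h import *
im=np.load("s0.npz")["im"]; h=cv2.cvtColor(im,cv2.COLOR_RGB2HSV)
m=((h[...,0]<8)|(h[...,0]>172))&(h[...,1]>150); m[:, :250]=0; m[:170]=0; m[220:]=0; m[:,290:]=0
v,u=np.nonzero(m); print(u.min(),u.max(),v.min(),v.max()); print("expected axis px",proj("scene",[*st(-.062,-.165),.112]),proj("scene",[*st(-.062,-.165),.076]))
for e in (-.022,.022): print(proj("scene",[*st(-.062,-.165+e),.112]))
print(proj("scene",[*st(-.062,-.165+.056),.073]))
t=proj("top",[*st(-.062,-.165),.112]);print("top",t, proj("top",[*st(-.062,-.109),.073]))
save("c3",cv2.resize(im[170:230,235:315],(800,600),interpolation=0))
E
```

```text
259 277 185 202
expected axis px (np.float64(263.1901911536591), np.float64(188.73704322986572)) (np.float64(263.35296422071985), np.float64(196.8747387226859))
(np.float64(257.7941521652751), np.float64(193.1322976081366))
(np.float64(268.4934517062671), np.float64(184.4173599931176))
(np.float64(276.3727657574523), np.float64(186.75376833406938))
top (np.float64(256.2130460789804), np.float64(180.28425509335023)) (np.float64(238.66050406494315), np.float64(181.75202399938698))
```

View pics/c3.png

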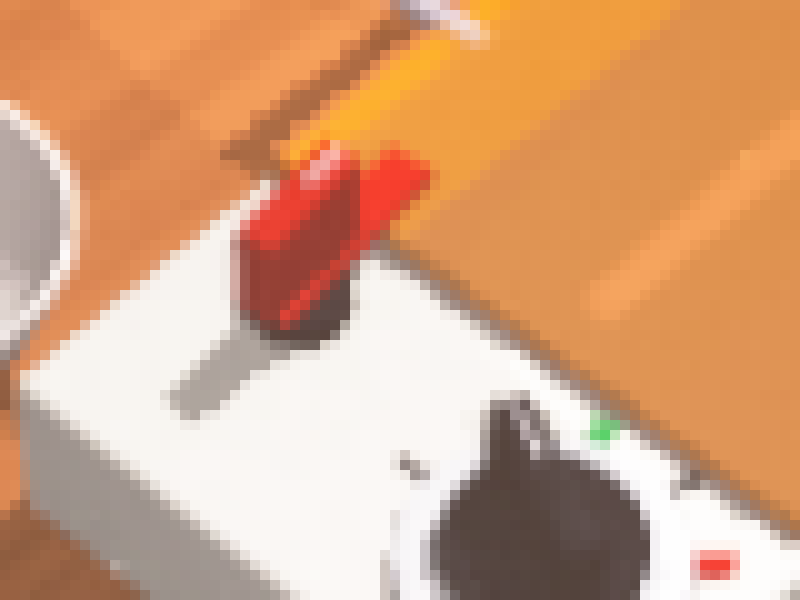

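The grip's top runs (259,193) to (269,186), within about 3 mm of the prediction, and the latch is already about 0.1 rad off. I go down and grip it, correcting by +3 mm in x.

```bash

python3 -m crank '[[[-0.006,0.0265,0.05],-0.09],[[-0.006,0.0265,0.08],-0.09],[[-0.006,0.0265,0.1],-0.09],[[-0.006,0.0265,0.12],-0.09],[[-0.006,0.0265,0.12],-0.09]]' 
python3 -m crank '[[[0,0,0],0],[[0,0,0],0],[[0,0,0],0],[[0,0,0],0],[[0,0,0],0],[[0,0,0],0],[[0,0,0],0],[[0,0,0],0]]' 0 50
python3 -m crank '[[[0,0,0],0],[[0,0,0],0],[[0,0,0],0],[[0,0,0],0]]'
```

```text
clock: 2.2
tool_pos: [0.5068, 0.0704, 0.0803]
orientation: [0.655, 0.756, -0.003, -0.003]
contact_force: [-0.4, -0.4, 0.5]
finger_gap: 0.0853
finger_force: 0.0
clock: 2.87
tool_pos: [0.5085, 0.0725, 0.085]
orientation: [0.653, 0.757, -0.001, -0.001]
contact_force: [-4.5, -0.8, 7.2]
finger_gap: 0.0132
finger_force: 50.0
clock: 3.2
tool_pos: [0.5085, 0.0725, 0.085]
orientation: [0.653, 0.757, -0.001, -0.001]
contact_force: [-5.4, -0.6, 8.1]
finger_gap: 0.0132
finger_force: 50.0
```

```bash

python3 -m crank '[[[0,0,-0.003],-0.1],[[0,0,-0.003],-0.2],[[0,0,-0.003],-0.3],[[0,0,-0.003],-0.4],[[0,0,-0.003],-0.5],[[0,0,-0.003],-0.6],[[0,0,-0.003],-0.7],[[0,0,-0.003],-0.7]]'
python3 -m crank '[[[0,0,0],-0.1],[[0,0,0],-0.2],[[0,0,0],-0.3],[[0,0,0],-0.4],[[0,0,0],-0.5],[[0,0,0],-0.6],[[0,0,0],-0.7],[[0,0,0],-0.74]]'
python3 -m crank '[[[0,0,0],0],[[0,0,0],0],[[0,0,0],0]]'
python3 -c "
from h import *
s=get_state();print(s['joint_positions'],s['ft_torque']);togo(.5,0,.1)"
```

```text
clock: 3.87
tool_pos: [0.5085, 0.0727, 0.0851]
orientation: [0.354, 0.935, -0.001, -0.001]
contact_force: [2.3, 0.2, -16.5]
finger_gap: 0.013
finger_force: 52.1
clock: 4.53
tool_pos: [0.5085, 0.0729, 0.0851]
orientation: [-0.008, 1.0, 0.0, -0.002]
contact_force: [2.0, 2.0, -16.9]
finger_gap: 0.0129
finger_force: 51.9
clock: 4.78
tool_pos: [0.5085, 0.0729, 0.0852]
orientation: [-0.007, 1.0, 0.0, -0.002]
contact_force: [3.5, 2.1, -25.1]
finger_gap: 0.0131
finger_force: 50.5
[ 1.19674328e-01  3.68020230e-01  1.90626406e+00  6.70766750e-04
  8.70498386e-01 -1.46459440e+00] [ 0.60330263 -0.63719404  0.02273164]
shift [ 0.0095 -0.0728 -0.0148] toolx yaw -3.129
```

Latch turned to about 1.53 rad, and its axis confirmed at (0.5085, 0.0729). Now the handle.

```bash
sed -i 's/O=np.array.*; YAW/O=np.array([.5610,.2412]); YAW/' h.py
python3 -m crank '[[[0,0,0],0],[[0,0,0],0],[[0,0,0],0],[[0,0,-0.03],0],[[0,0,-0.06],0],[[0,0,-0.09],0],[[0,0,-0.11],0.0],[[0,0,-0.11],0.0]]' 0.0854 40
python3 -m crank '[[[0,0,0],0.12],[[0,0,0],0.24],[[0,0,0],0.36],[[0,0,0],0.48],[[0,0,0],0.6],[[0,0,0],0.72],[[0,0,0],0.84],[[0,0,0],0.96]]'
python3 -m crank '[[[0,0,0],0.12],[[0,0,0],0.24],[[0,0,0],0.36],[[0,0,0],0.48],[[0,0,0],0.57],[[0,0,0],0.57]]'
python3 -c "
from h import *
togo(*st(-.152,0),.12,YAW+np.pi/2)
im,D=look('top','t2')
h=cv2.cvtColor(im,cv2.COLOR_RGB2HSV);m=(h[...,1]<60)&(h[...,2]>120);m[:205]=0;m[220:]=0;m[:,:185]=0;m[:,222:]=0
v,u=np.nonzero(m);print(u.min(),u.max(),v.min(),v.max(),np.unique(v,return_counts=True)); print(proj('top',[*st(-.152,0),.07]),proj('top',[*st(-.152,.055),.07]))
save('c4',cv2.resize(im[120:240,150:310],(800,600),interpolation=0))
"
```

```text
clock: 5.45
tool_pos: [0.5132, 0.0729, 0.2038]
orientation: [-0.007, 1.0, 0.001, 0.007]
contact_force: [1.0, -0.2, 0.5]
finger_gap: 0.0852
finger_force: 0.0
clock: 6.12
tool_pos: [0.5098, 0.0725, 0.1977]
orientation: [0.458, 0.889, 0.0, 0.001]
contact_force: [-0.9, 0.2, -0.1]
finger_gap: 0.0852
finger_force: 0.0
clock: 6.62
tool_pos: [0.5098, 0.0725, 0.1976]
orientation: [0.688, 0.726, 0.0, 0.0]
contact_force: [-0.3, -0.0, 0.7]
finger_gap: 0.0861
finger_force: 0.0
shift [ 0.1655 -0.0918  0.0774] toolx yaw 1.625 turn -0.001 j6 0.065
187 221 205 213 (array([205, 206, 207, 208, 209, 210, 211, 212, 213]), array([ 4,  4,  3,  3, 11, 35, 35, 35, 11]))
(np.float64(205.47068685357738), np.float64(210.7477784776252)) (np.float64(188.20079738562185), np.float64(211.36536977346543))
```

View pics/c4.png

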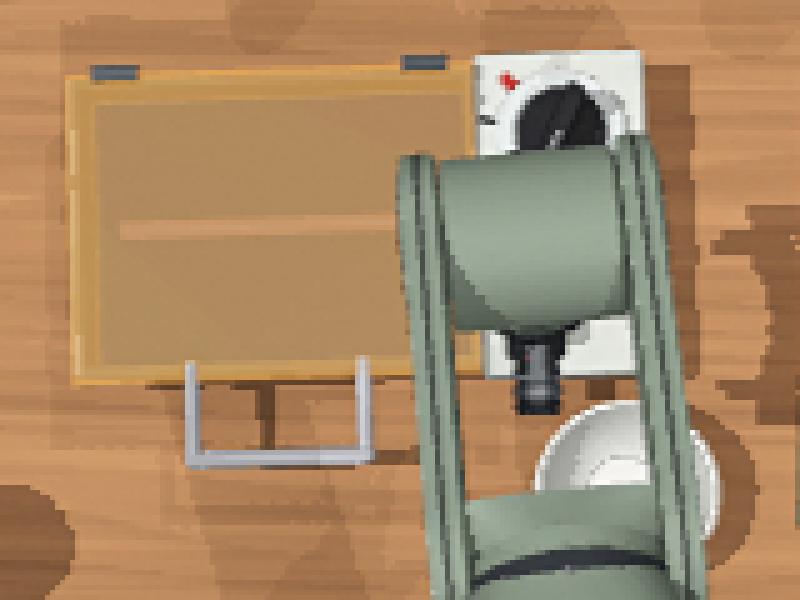

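The bar lies at (187–221, 211), against a predicted centre of (205.5, 210.7), so it's within about 2 mm. I go down and grip.

```bash

python3 -m crank '[[[0.04,-0.022,0.0],0],[[0.08,-0.044,0.0],0],[[0.12,-0.067,0.02],0],[[0.166,-0.092,0.04],0],[[0.166,-0.092,0.08],0],[[0.166,-0.092,0.12],0],[[0.166,-0.092,0.152],0],[[0.166,-0.092,0.152],0]]'
python3 -m crank '[[[0,0,0],0],[[0,0,0],0],[[0,0,0],0],[[0,0,0],0],[[0,0,0],0],[[0,0,0],0],[[0,0,0],0],[[0,0,0],0]]' 0 30
python3 -m crank '[[[0,0,0],0],[[0,0,0],0],[[0,0,0],0]]'
```

```text
clock: 7.33
tool_pos: [0.4089, 0.2351, 0.047]
orientation: [0.686, 0.728, 0.002, 0.0]
contact_force: [-17.8, -2.1, 52.0]
finger_gap: 0.0856
finger_force: 25.8
clock: 8.0
tool_pos: [0.4097, 0.2334, 0.046]
orientation: [0.686, 0.727, 0.001, 0.001]
contact_force: [0.5, -3.8, 13.1]
finger_gap: 0.0109
finger_force: 29.3
clock: 8.25
tool_pos: [0.4096, 0.2334, 0.046]
orientation: [0.686, 0.727, 0.001, 0.001]
contact_force: [0.3, -2.7, 13.1]
finger_gap: 0.0107
finger_force: 29.4
```

```bash

python3 -m crank '[[[0,0.0016,-0.025],0],[[0,0.006,-0.0496],0],[[0,0.0123,-0.0737],0],[[0,0.0213,-0.097],0],[[0,0.0325,-0.1194],0],[[0,0.046,-0.1405],0],[[0,0.0613,-0.16],0],[[0,0.0786,-0.178],0]]'
python3 -m crank '[[[0,0.019,-0.016],0],[[0,0.04,-0.03],0],[[0,0.0616,-0.0425],0],[[0,0.0845,-0.0524],0],[[0,0.108,-0.06],0],[[0,0.133,-0.065],0],[[0,0.158,-0.0676],0],[[0,0.183,-0.0677],0]]'
python3 -m crank '[[[0,0.012,-0.001],0],[[0,0.025,0.0024],0],[[0,0.037,0.0045],0],[[0,0.037,0.0045],0],[[0,0.037,0.0045],0]]'
python3 -c "
from h import *
togo(*st(-.152,0),.12,YAW+np.pi/2)
look('top','t3'); look('scene','s3')"
```

```text
clock: 8.92
tool_pos: [0.4818, 0.2371, 0.2221]
orientation: [0.687, 0.727, -0.006, -0.004]
contact_force: [-11.1, -0.3, 4.6]
finger_gap: 0.0113
finger_force: 29.6
clock: 9.58
tool_pos: [0.6698, 0.2471, 0.2924]
orientation: [0.687, 0.727, -0.001, 0.0]
contact_force: [-3.3, -2.6, 5.8]
finger_gap: 0.0111
finger_force: 32.3
clock: 10.0
tool_pos: [0.7089, 0.2491, 0.2866]
orientation: [0.687, 0.727, 0.001, 0.002]
contact_force: [3.4, -3.0, 6.2]
finger_gap: 0.0106
finger_force: 32.9
shift [ 0.0008 -0.3008  0.1653] toolx yaw 1.627 turn 0.001 j6 0.268
```

View pics/s3.png

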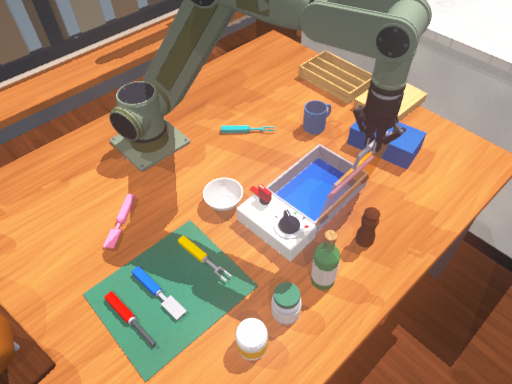

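The cover stands open at about 1.75 rad with the blue floor clear. The tools are undisturbed at (203,257), (158,293) and (130,318). I release the handle and retreat.

```bash

python3 -m crank '[[[0,0,0],0],[[0,0,0],0],[[0,0,0],0],[[0,0,-0.03],0],[[0,0,-0.06],0],[[0,-0.03,-0.07],0],[[0,-0.07,-0.07],0],[[0,-0.11,-0.07],0]]' 0.06 40
python3 -m crank '[[[0,-0.04,0],0.12],[[-0.03,-0.07,0],0.24],[[-0.06,-0.09,0.0],0.36],[[-0.1,-0.1,0.0],0.48],[[-0.14,-0.1,0.02],0.6],[[-0.18,-0.1,0.04],0.72],[[-0.22,-0.1,0.06],0.84],[[-0.22,-0.1,0.06],0.84]]' 0.0854
cat >> h.py <<'E'
def tools(im,names=("yellow","blue","red"),z=.024):
    h=cv2.cvtColor(im,cv2.COLOR_RGB2HSV); H,S,V=[h[...,i] for i in range(3)]
    M={"yellow":(H>20)&(H<33)&(S>150)&(V>150),"blue":(H>100)&(H<125)&(S>130),"red":((H<8)|(H>172))&(S>150)}
    for n in names:
        k=np.zeros(H.shape,np.uint8); k[130:240,300:430]=M[n][130:240,300:430]
        N,l,s,_=cv2.connectedComponentsWithStats(k)
        if N<2: print(n,"none"); continue
        i=1+s[1:,4].argmax(); c=cv2.findContours((l==i).astype(np.uint8),0,2)[0][0].reshape(-1,2)
        W=np.array([ray("top",u,v,z)[:2] for u,v in c],np.float32)*1000
        b=cv2.minAreaRect(W); p=cv2.boxPoints(b); e=max((p[1]-p[0],p[2]-p[1]),key=np.linalg.norm); e=e*np.sign(e[0])
        print(n,np.round(b[0],1),np.round(b[1]),"yaw",round(float(np.arctan2(e[1],e[0])),3),"area",s[i,4])
E
python3 - <<'E'
from h import *
im,D=look("top","t4"); tools(im)
s=get_state(); print(s["tool_pos"]); togo(.464,-.161,.15,.03)
E
```

```text
clock: 10.77
tool_pos: [0.5961, 0.244, 0.3553]
orientation: [0.687, 0.727, -0.0, -0.0]
contact_force: [-0.0, 0.7, 0.3]
finger_gap: 0.0601
finger_force: 0.0
clock: 11.43
tool_pos: [0.5071, 0.0144, 0.2928]
orientation: [0.925, 0.38, -0.004, -0.0]
contact_force: [-1.5, 0.3, -0.1]
finger_gap: 0.0856
finger_force: 0.0
yellow [ 481.3 -162.1] [60. 22.] yaw 0.123 area 103
blue [ 458.5 -310.9] [99. 27.] yaw 0.075 area 255
red [ 474.6 -400. ] [96. 26.] yaw 0.068 area 231
[0.50754354 0.01520894 0.29317494]
shift [-0.1544  0.0946  0.1437] toolx yaw 0.783 turn 0.753 j6 0.796
```

```bash

python3 -m crank '[[[-0.03,0.02,0.03],0.12],[[-0.06,0.04,0.05],0.24],[[-0.09,0.06,0.08],0.36],[[-0.12,0.08,0.1],0.48],[[-0.154,0.095,0.12],0.6],[[-0.154,0.095,0.144],0.72],[[-0.154,0.095,0.144],0.72],[[-0.154,0.095,0.144],0.72]]' 0.07 40
python3 -c "
from h import *
togo(.466,-.161,.010,.06)"
```

```text
clock: 12.15
tool_pos: [0.4676, -0.1566, 0.1517]
orientation: [0.999, 0.035, -0.001, -0.001]
contact_force: [-0.2, 0.7, 1.0]
finger_gap: 0.07
finger_force: 0.0
shift [-0.0016  0.0046  0.1417] toolx yaw 0.07 turn 0.01 j6 1.153
```

```bash

python3 -m crank '[[[-0.002,0.0046,0.03],0],[[-0.002,0.0046,0.06],0],[[-0.002,0.0046,0.09],0],[[-0.002,0.0046,0.115],0],[[-0.002,0.0046,0.135],0],[[-0.002,0.0046,0.142],0],[[-0.002,0.0046,0.142],0]]'
python3 -m crank '[[[0,0,0],0],[[0,0,0],0],[[0,0,0],0],[[0,0,0],0],[[0,0,0],0],[[0,0,0],0],[[0,0,0],0],[[0,0,0],0]]' 0 60
python3 -m crank '[[[0,0,0],0],[[0,0,-0.03],0],[[0,0,-0.07],0],[[0,0,-0.11],0],[[0,0,-0.15],0],[[0,0,-0.17],0],[[0,0,-0.17],0]]'
python3 -c "
from h import *
togo(*st(-.05,-.046),.17,YAW+np.pi/2)"
```

```text
clock: 12.73
tool_pos: [0.4672, -0.161, 0.0102]
orientation: [0.999, 0.035, -0.0, -0.0]
contact_force: [0.1, -0.4, -0.6]
finger_gap: 0.0699
finger_force: 0.0
clock: 13.4
tool_pos: [0.4674, -0.1627, 0.0118]
orientation: [0.999, 0.033, 0.002, 0.001]
contact_force: [-0.2, 0.3, 6.2]
finger_gap: 0.0227
finger_force: 59.5
clock: 13.98
tool_pos: [0.469, -0.1634, 0.1861]
orientation: [0.999, 0.033, 0.006, 0.002]
contact_force: [0.4, 0.0, -1.2]
finger_gap: 0.0222
finger_force: 59.5
shift [ 0.0681 -0.3522  0.015 ] toolx yaw 0.067 turn -1.559 j6 1.146
```

```bash

python3 -m crank '[[[0.01,-0.03,0],-0.12],[[0.02,-0.06,0],-0.24],[[0.02,-0.1,0],-0.36],[[0.03,-0.14,0],-0.48],[[0.03,-0.175,0],-0.6],[[0.04,-0.21,0],-0.72],[[0.04,-0.24,0],-0.84],[[0.04,-0.24,0],-0.84]]' - 90
python3 -c "
from h import *
print(get_state()['finger_gap'])
togo(*st(-.05,-.046),.17,YAW+np.pi/2)"
```

```text
clock: 14.65
tool_pos: [0.4891, 0.0843, 0.1791]
orientation: [0.897, 0.442, -0.001, -0.001]
contact_force: [0.0, -0.2, -0.7]
finger_gap: 0.0214
finger_force: 93.0
0.021387113646150525
shift [ 0.1008 -0.0466  0.0092] toolx yaw 0.915 turn -0.711 j6 0.801
```

```bash

python3 -m crank '[[[0.02,-0.01,0],-0.12],[[0.04,-0.02,0],-0.24],[[0.06,-0.03,0],-0.36],[[0.08,-0.035,0],-0.48],[[0.1,-0.045,0.01],-0.6],[[0.1,-0.045,0.01],-0.711],[[0.1,-0.045,0.01],-0.711],[[0.1,-0.045,0.01],-0.711]]'
python3 - <<'E'
from h import *
print(get_state()['finger_gap'])
togo(*st(-.05,-.046),.018,YAW+np.pi/2)
a,_=look("top","t5"); b,_=look("scene","s5"); tools(a,("blue","red"))
save("c5",np.hstack([cv2.resize(a[100:240,150:300],(400,373)),cv2.resize(b[80:240,230:390],(400,373))]))
E
```

```text
clock: 15.32
tool_pos: [0.5156, 0.1856, 0.1692]
orientation: [0.692, 0.722, -0.001, -0.0]
contact_force: [-0.2, 0.3, -1.1]
finger_gap: 0.0213
finger_force: 93.0
0.021294275728863665
shift [ 0.0071 -0.0014  0.1512] toolx yaw 1.614 turn -0.011 j6 0.281
blue [ 458.5 -311.3] [99. 28.] yaw 0.075 area 261
red [ 474.6 -400.8] [96. 26.] yaw 0.071 area 232
```

View pics/c5.png

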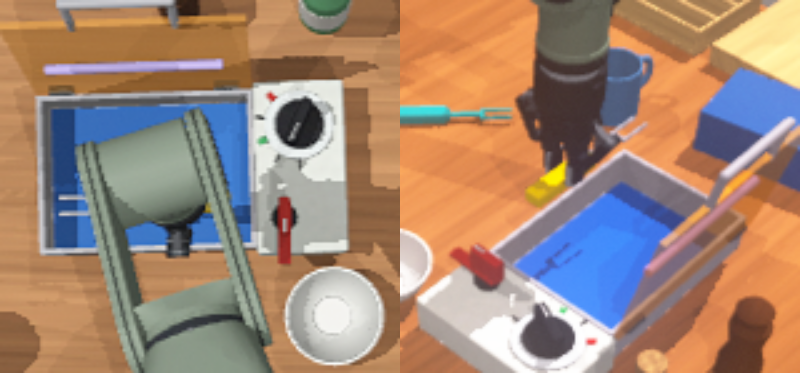

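The fork is held level, prongs towards +y, over the trough (top crop (60,205), scene crop (550,180)). I lower it and release.

```bash

python3 -m crank '[[[0.007,-0.001,0.03],-0.01],[[0.007,-0.001,0.06],-0.01],[[0.007,-0.001,0.09],-0.01],[[0.007,-0.001,0.12],-0.01],[[0.007,-0.001,0.14],-0.01],[[0.007,-0.001,0.15],-0.01],[[0.007,-0.001,0.153],-0.01],[[0.007,-0.001,0.153],-0.01]]'
python3 -m crank '[[[0,0,0],0],[[0,0,0],0],[[0,0,0],0],[[0,0,0],0],[[0,0,-0.03],0],[[0,0,-0.07],0],[[0,0,-0.11],0],[[0,0,-0.15],0]]' 0.038 40
python3 -m crank '[[[-0.04,0,-0.03],0.12],[[-0.08,0,-0.04],0.24],[[-0.12,0,-0.04],0.36],[[-0.16,0,-0.04],0.48],[[-0.2,-0.0,-0.04],0.6],[[-0.24,-0.0,-0.04],0.72],[[-0.28,-0.0,-0.04],0.84],[[-0.28,-0.0,-0.04],0.84]]' 0.07
python3 - <<'E'
from h import *
togo(.4585,-.311,.17,.073)
E
```

```text
clock: 16.08
tool_pos: [0.5152, 0.1929, 0.0172]
orientation: [0.687, 0.727, -0.0, 0.0]
contact_force: [0.1, -0.2, -1.5]
finger_gap: 0.0212
finger_force: 93.0
clock: 16.75
tool_pos: [0.5146, 0.1932, 0.1694]
orientation: [0.687, 0.727, 0.0, 0.0]
contact_force: [1.4, -0.0, -0.2]
finger_gap: 0.0376
finger_force: 0.0
clock: 17.42
tool_pos: [0.5312, -0.0926, 0.2079]
orientation: [0.925, 0.379, 0.0, 0.002]
contact_force: [0.7, 0.7, 0.6]
finger_gap: 0.07
finger_force: 0.0
shift [-0.205   0.1043  0.0386] toolx yaw 0.778 turn 0.705 j6 0.602
```

Fork released. Next, the blue spatula.

```bash

python3 -m crank '[[[-0.035,0.018,0],0.12],[[-0.07,0.035,0.01],0.24],[[-0.1,0.05,0.01],0.36],[[-0.14,0.07,0.02],0.48],[[-0.17,0.09,0.03],0.6],[[-0.205,0.104,0.04],0.705],[[-0.205,0.104,0.04],0.705],[[-0.205,0.104,0.04],0.705]]'
python3 - <<'E'
from h import *
a,_=look("top","t6"); h=cv2.cvtColor(a,cv2.COLOR_RGB2HSV); tools(a,("blue","red"))
m=((h[...,0]>20)&(h[...,0]<33)&(h[...,1]>150)&(h[...,2]>90)); m[:130]=0;m[210:]=0;m[:,:150]=0;m[:,250:]=0
v,u=np.nonzero(m); print("fork handle px",u.mean(),v.mean(),u.min(),u.max(),v.min(),v.max()); p=ray("top",u.mean(),v.mean(),.0265); c,s=np.cos(YAW),np.sin(YAW); d=p[:2]-O; print("st frame",c*d[0]+s*d[1],-s*d[0]+c*d[1])
togo(.4585,-.311,.010,.073)
save("c6",cv2.resize(a[100:240,150:350],(800,560)))
E
```

```text
clock: 18.08
tool_pos: [0.4591, -0.3059, 0.1669]
orientation: [0.999, 0.04, -0.0, -0.0]
contact_force: [0.2, 0.1, -0.9]
finger_gap: 0.0696
finger_force: 0.0
blue [ 429.  -314.3] [39. 26.] yaw 0.008 area 96
red none
fork handle px 222.83823529411765 179.23529411764707 207 235 176 183
st frame -0.050344620742170956 -0.055457050893466704
shift [-0.0019  0.0061  0.1574] toolx yaw 0.082 turn 0.009 j6 0.881
```

View pics/c6.png

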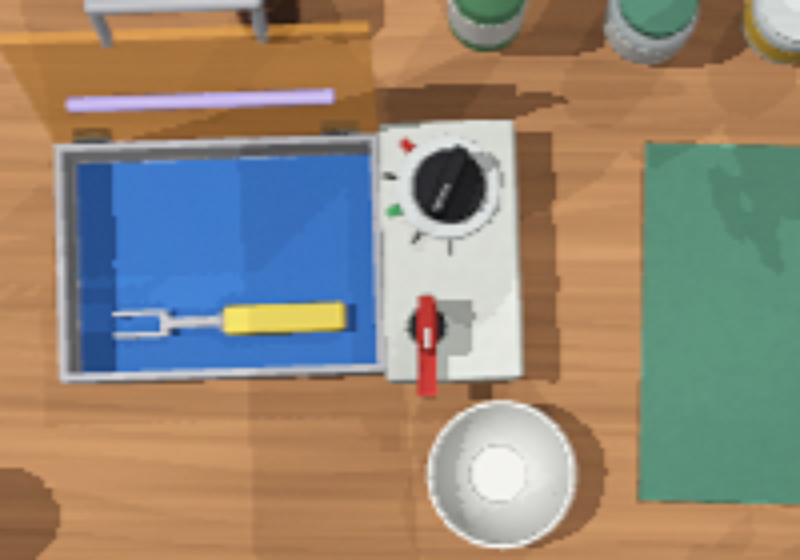

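The fork lies flat in the trough, with its handle at crop (285,318), steriliser x about -0.05. The latch tongue points to the front. I grasp the spatula.

```bash

python3 -m crank '[[[-0.002,0.006,0.03],0.01],[[-0.002,0.006,0.06],0.01],[[-0.002,0.006,0.09],0.01],[[-0.002,0.006,0.12],0.01],[[-0.002,0.006,0.145],0.01],[[-0.002,0.006,0.156],0.01],[[-0.002,0.006,0.156],0.01]]'
python3 -m crank '[[[0,0,0],0],[[0,0,0],0],[[0,0,0],0],[[0,0,0],0],[[0,0,0],0],[[0,0,0],0],[[0,0,0],0],[[0,0,0],0]]' 0 60
python3 -m crank '[[[0,0,0],0],[[0,0,-0.03],0],[[0,0,-0.07],0],[[0,0,-0.11],0],[[0,0,-0.15],0],[[0,0,-0.17],0],[[0,0,-0.17],0]]' - 90
python3 -m crank '[[[0,-0.03,0],0],[[0,-0.06,0],0],[[0,-0.1,0],-0.12],[[0.01,-0.14,0],-0.24],[[0.01,-0.18,0],-0.36],[[0.01,-0.22,0],-0.48],[[0.02,-0.26,0],-0.6],[[0.02,-0.29,0],-0.7]]'
python3 -c "
from h import *
print(get_state()['finger_gap'])
togo(*st(-.002,-.046),.17,YAW+np.pi/2)"
```

```text
clock: 18.72
tool_pos: [0.458, -0.3088, 0.0095]
orientation: [0.999, 0.038, -0.002, -0.001]
contact_force: [-0.3, 0.1, -0.1]
finger_gap: 0.0699
finger_force: 0.0
clock: 19.38
tool_pos: [0.4597, -0.3118, 0.0132]
orientation: [0.999, 0.036, 0.002, 0.001]
contact_force: [0.5, 0.1, 6.8]
finger_gap: 0.0221
finger_force: 60.2
clock: 19.97
tool_pos: [0.461, -0.3129, 0.1877]
orientation: [0.999, 0.036, 0.005, 0.004]
contact_force: [0.6, 0.1, -0.8]
finger_gap: 0.0214
finger_force: 88.9
clock: 20.63
tool_pos: [0.4571, -0.0177, 0.1805]
orientation: [0.925, 0.38, 0.0, -0.0]
contact_force: [0.1, -0.5, -0.4]
finger_gap: 0.0212
finger_force: 88.9
0.021189849986976053
shift [ 0.2239 -0.078   0.0106] toolx yaw 0.779 turn -0.847 j6 0.727
```

```bash

python3 -m crank '[[[0.03,-0.01,0],-0.12],[[0.06,-0.02,0],-0.24],[[0.09,-0.03,0],-0.36],[[0.12,-0.04,0],-0.48],[[0.15,-0.055,0],-0.6],[[0.18,-0.065,0],-0.72],[[0.224,-0.078,0.01],-0.847],[[0.224,-0.078,0.01],-0.847]]'
python3 -m crank '[[[0,0,0],0],[[0,0,0],0]]'
python3 -c "
from h import *
print(get_state()['finger_gap'])
togo(*st(-.002,-.046),.017,YAW+np.pi/2)
a,_=look('top','t7'); tools(a,('blue','red'))"
```

```text
clock: 21.3
tool_pos: [0.5649, 0.1966, 0.1687]
orientation: [0.687, 0.727, 0.001, -0.001]
contact_force: [0.4, -0.5, -2.0]
finger_gap: 0.021
finger_force: 88.9
clock: 21.47
tool_pos: [0.5621, 0.1913, 0.1699]
orientation: [0.69, 0.724, -0.002, -0.001]
contact_force: [0.1, 0.1, -1.1]
finger_gap: 0.0213
finger_force: 88.9
0.02134919502545502
shift [4.100e-03 1.000e-04 1.528e-01] toolx yaw 1.62 turn -0.006 j6 0.261
blue none
red [ 474.6 -400.8] [96. 26.] yaw 0.071 area 233
```

```bash

python3 -m crank '[[[0.004,0,0.03],-0.006],[[0.004,0,0.06],-0.006],[[0.004,0,0.09],-0.006],[[0.004,0,0.12],-0.006],[[0.004,0,0.14],-0.006],[[0.004,0,0.15],-0.006],[[0.004,0,0.153],-0.006],[[0.004,0,0.153],-0.006]]'
python3 -m crank '[[[0,0,0],0],[[0,0,0],0],[[0,0,0],0],[[0,0,0],0],[[0,0,-0.03],0],[[0,0,-0.07],0],[[0,0,-0.11],0],[[0,0,-0.15],0]]' 0.036 40
python3 -m crank '[[[-0.04,0,-0.03],0],[[-0.08,-0.01,-0.04],0.1],[[-0.12,-0.02,-0.04],0.2],[[-0.16,-0.03,-0.04],0.32],[[-0.2,-0.04,-0.04],0.44],[[-0.24,-0.05,-0.04],0.56],[[-0.28,-0.06,-0.04],0.68],[[-0.32,-0.07,-0.04],0.8]]' 0.07
python3 - <<'E'
from h import *
togo(.4746,-.4008,.17,.071)
E
```

```text
clock: 22.18
tool_pos: [0.5631, 0.195, 0.0185]
orientation: [0.688, 0.726, -0.0, 0.0]
contact_force: [0.6, -0.5, -1.2]
finger_gap: 0.0217
finger_force: 89.0
clock: 22.85
tool_pos: [0.5628, 0.1958, 0.1704]
orientation: [0.687, 0.726, 0.0, 0.0]
contact_force: [1.7, -0.5, 0.1]
finger_gap: 0.0354
finger_force: 0.0
clock: 23.52
tool_pos: [0.5111, -0.1239, 0.209]
orientation: [0.917, 0.399, 0.001, 0.001]
contact_force: [0.3, 0.1, 0.5]
finger_gap: 0.0699
finger_force: 0.0
shift [-0.2274  0.1621  0.0391] toolx yaw 0.82 turn 0.749 j6 0.491
```

```bash

python3 -m crank '[[[-0.03,0.02,0],0.12],[[-0.06,0.04,0],0.24],[[-0.09,0.065,0],0.36],[[-0.12,0.085,0.0],0.48],[[-0.15,0.11,0.01],0.6],[[-0.18,0.13,0.02],0.7],[[-0.21,0.15,0.03],0.749],[[-0.227,0.162,0.04],0.749]]'
python3 -m crank '[[[0,0,0],0],[[0,0,0],0]]'
python3 - <<'E'
from h import *
a,_=look("top","t8"); tools(a,("red",))
togo(.4746,-.4008,.010,.071)
save("c7",cv2.resize(a[110:250,150:420],(800,415)))
E
```

```text
clock: 24.18
tool_pos: [0.4762, -0.4026, 0.1683]
orientation: [0.999, 0.037, 0.0, 0.001]
contact_force: [0.5, 0.2, -0.1]
finger_gap: 0.0703
finger_force: 0.0
clock: 24.35
tool_pos: [0.4764, -0.3994, 0.1678]
orientation: [0.999, 0.037, -0.0, -0.001]
contact_force: [0.3, 0.1, 0.6]
finger_gap: 0.0702
finger_force: 0.0
red [ 474.3 -400.3] [96. 26.] yaw 0.091 area 179
shift [-0.0025  0.0021  0.1585] toolx yaw 0.076 turn 0.005 j6 0.779
```

View pics/c7.png

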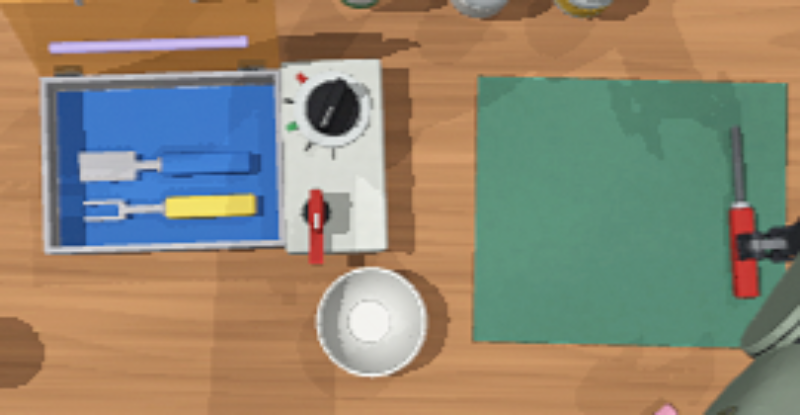

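Fork and spatula both lie flat in the trough, at crop (210,207) and (208,162). The honing steel is still at (742,250), under the gripper. I grasp it.

```bash

python3 -m crank '[[[-0.002,0.002,0.03],0.005],[[-0.002,0.002,0.06],0.005],[[-0.002,0.002,0.09],0.005],[[-0.002,0.002,0.12],0.005],[[-0.002,0.002,0.145],0.005],[[-0.002,0.002,0.158],0.005],[[-0.002,0.002,0.158],0.005]]'
python3 -m crank '[[[0,0,0],0],[[0,0,0],0],[[0,0,0],0],[[0,0,0],0],[[0,0,0],0],[[0,0,0],0],[[0,0,0],0],[[0,0,0],0]]' 0 60
python3 -m crank '[[[0,0,0],0],[[0,0,-0.03],0],[[0,0,-0.07],0],[[0,0,-0.11],0],[[0,0,-0.15],0],[[0,0,-0.17],0],[[0,0,-0.17],0]]' - 90
python3 -m crank '[[[0,-0.03,0],0],[[-0.01,-0.07,0],0],[[-0.01,-0.11,0],-0.12],[[-0.02,-0.15,0],-0.24],[[-0.02,-0.19,0],-0.36],[[-0.02,-0.23,0],-0.48],[[-0.02,-0.27,0],-0.6],[[-0.02,-0.31,0],-0.7]]'
python3 -c "
from h import *
print(get_state()['finger_gap'])
togo(*st(.046,-.046),.17,YAW+np.pi/2)"
```

```text
clock: 24.98
tool_pos: [0.4743, -0.3981, 0.008]
orientation: [0.999, 0.037, -0.002, -0.002]
contact_force: [-0.4, 0.4, 0.1]
finger_gap: 0.0703
finger_force: 0.0
clock: 25.65
tool_pos: [0.4763, -0.4018, 0.0124]
orientation: [0.999, 0.036, 0.002, 0.001]
contact_force: [0.0, 0.5, 6.0]
finger_gap: 0.0226
finger_force: 61.2
clock: 26.23
tool_pos: [0.4773, -0.403, 0.187]
orientation: [0.999, 0.036, 0.005, 0.004]
contact_force: [1.3, -0.5, -1.7]
finger_gap: 0.0215
finger_force: 88.9
clock: 26.9
tool_pos: [0.4313, -0.0914, 0.1792]
orientation: [0.926, 0.379, -0.001, -0.001]
contact_force: [1.3, -0.2, -0.8]
finger_gap: 0.0213
finger_force: 89.0
0.021348867989174434
shift [ 0.3297 -0.0814  0.009 ] toolx yaw 0.777 turn -0.849 j6 0.559
```

```bash

python3 -m crank '[[[0.035,-0.009,0],-0.12],[[0.07,-0.018,0],-0.24],[[0.11,-0.027,0],-0.36],[[0.15,-0.036,0],-0.48],[[0.19,-0.045,0],-0.6],[[0.23,-0.056,0],-0.72],[[0.27,-0.066,0.0],-0.84],[[0.3,-0.075,0.0],-0.849]]'
python3 -c "
from h import *
print(get_state()['finger_gap'])
togo(*st(.046,-.046),.17,YAW+np.pi/2)"
```

```text
clock: 27.57
tool_pos: [0.5962, 0.1725, 0.1786]
orientation: [0.687, 0.726, -0.0, -0.001]
contact_force: [1.4, -0.9, -1.3]
finger_gap: 0.0217
finger_force: 89.0
0.021660901648347906
shift [0.0246 0.0146 0.0085] toolx yaw 1.626 turn 0.0 j6 0.207
```

```bash

python3 -m crank '[[[0.024,0.014,0.0],0],[[0.024,0.014,0.03],0],[[0.024,0.014,0.06],0],[[0.024,0.014,0.09],0],[[0.024,0.014,0.12],0],[[0.024,0.014,0.14],0],[[0.024,0.014,0.155],0],[[0.024,0.014,0.161],0]]'
python3 -m crank '[[[0,0,0],0],[[0,0,0],0]]'
python3 -m crank '[[[0,0,0],0],[[0,0,0],0],[[0,0,0],0],[[0,0,0],0],[[0,0,-0.03],0],[[0,0,-0.07],0],[[0,0,-0.11],0],[[0,0,-0.15],0]]' 0.036 40
python3 -m crank '[[[-0.03,-0.02,-0.03],0],[[-0.07,-0.04,-0.04],0],[[-0.11,-0.07,-0.04],0.0],[[-0.15,-0.1,-0.04],0.0],[[-0.17,-0.13,-0.04],0],[[-0.17,-0.16,-0.04],0]]'
python3 - <<'E'
from h import *
a,_=look("top","t9"); b,_=look("scene","s9")
togo(*st(.2,0),.35,YAW+np.pi/2)
save("c8",np.hstack([cv2.resize(a[70:240,150:300],(400,453)),cv2.resize(b[80:240,230:390],(400,453))]))
E
```

```text
clock: 28.23
tool_pos: [0.6045, 0.1933, 0.0151]
orientation: [0.689, 0.724, -0.004, -0.003]
contact_force: [-9.1, -1.3, 4.7]
finger_gap: 0.0214
finger_force: 89.0
clock: 28.4
tool_pos: [0.6049, 0.1936, 0.0171]
orientation: [0.689, 0.724, -0.004, -0.002]
contact_force: [-6.2, -1.0, -2.3]
finger_gap: 0.0215
finger_force: 89.5
clock: 29.07
tool_pos: [0.6081, 0.1942, 0.171]
orientation: [0.689, 0.725, -0.0, 0.0]
contact_force: [-0.3, 0.2, -0.3]
finger_gap: 0.0361
finger_force: 0.0
clock: 29.57
tool_pos: [0.4609, 0.0151, 0.2096]
orientation: [0.69, 0.724, 0.0, 0.002]
contact_force: [-0.6, -0.3, 1.4]
finger_gap: 0.0363
finger_force: 0.0
shift [ 0.2216  0.3165 -0.1435] toolx yaw 1.618 turn -0.008 j6 -0.036
```

View pics/c8.png

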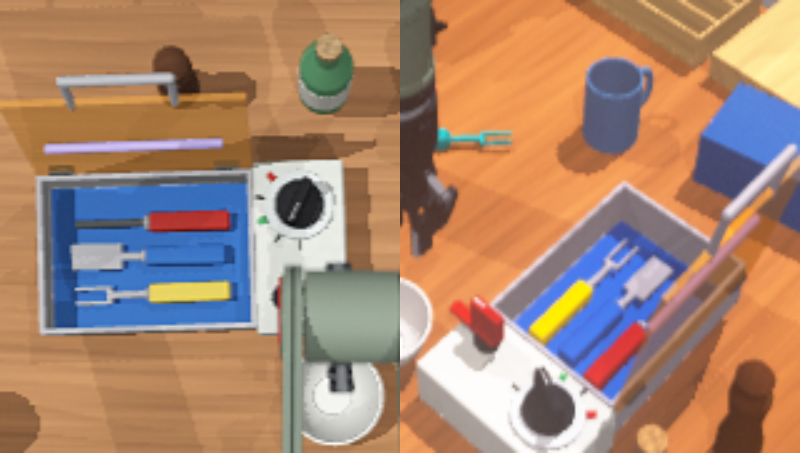

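All three tools lie flat in the trough: red (190,220), blue (190,255) and yellow (190,292) in the top crop. The cover is still open, with its bar at top crop (115,80), which is pixel (193,100). I'll work out the cover angle from the bar's pixel.

```bash
python3 - <<'E'
from h import *
a=np.load("t9.npz")["im"]; h=cv2.cvtColor(a,cv2.COLOR_RGB2HSV)
m=(h[...,1]<60)&(h[...,2]>110); m[:90]=0;m[106:]=0;m[:,:165]=0;m[:,222:]=0
v,u=np.nonzero(m); k=v<v.min()+5; print(u.min(),u.max(),v.min(),v.max(), np.unique(v,return_counts=True)[1])
for th in (1.6,1.65,1.7,1.75,1.8,1.85):
    p=[*st(.098-.25*np.cos(th)+.004*np.sin(th),0),.06+.25*np.sin(th)+.004*np.cos(th)]
    print(th,np.round(p,4),np.round(proj("top",p),1),np.round(proj("scene",p),1))
togo(.62,.245,.36,YAW+np.pi/2)
E
```

```text
171 215 97 105 [ 9 41 45 44 41 13  5  5  6]
1.6 [0.6701 0.2472 0.3098] [192.8 113.6] [359.1 135.2]
1.65 [0.6826 0.2479 0.3089] [192.7 109.1] [363.2 137.7]
1.7 [0.695  0.2486 0.3074] [192.7 104.7] [367.4 140.5]
1.75 [0.7073 0.2493 0.3053] [192.6 100.4] [371.5 143.5]
1.8 [0.7195 0.2499 0.3026] [192.7  96.2] [375.5 146.7]
1.85 [0.7315 0.2506 0.2992] [192.7  92.2] [379.5 150. ]
shift [ 0.221   0.1756 -0.1526] toolx yaw 1.618 turn -0.008 j6 -0.036
```

```bash

python3 -m crank '[[[0,0.0,-0.04],-0.008],[[0,0.0,-0.08],-0.008],[[0,0.0,-0.12],-0.008],[[0.02,0.02,-0.15],-0.008],[[0.05,0.04,-0.17],-0.008],[[0.085,0.06,-0.17],-0.008],[[0.12,0.08,-0.17],-0.008],[[0.15,0.1,-0.17],-0.008]]' 0.05
python3 -m crank '[[[0.03,0.025,0],0],[[0.06,0.05,0],0],[[0.072,0.075,0],0],[[0.072,0.1,0],0],[[0.072,0.13,0],0],[[0.072,0.13,0],0]]'
python3 -c "
from h import *
togo(.709,.2492,.2866,YAW+np.pi/2)"
```

```text
clock: 30.33
tool_pos: [0.5542, 0.1754, 0.3801]
orientation: [0.686, 0.728, 0.001, 0.0]
contact_force: [0.4, 0.3, 0.8]
finger_gap: 0.0499
finger_force: 0.0
clock: 30.83
tool_pos: [0.6834, 0.2531, 0.375]
orientation: [0.686, 0.727, -0.001, 0.0]
contact_force: [-1.1, -0.8, -1.0]
finger_gap: 0.05
finger_force: 0.0
shift [-0.0052  0.0254  0.0884] toolx yaw 1.628 turn 0.003 j6 0.282
```

```bash

python3 -m crank '[[[-0.005,0.0255,0.03],0],[[-0.005,0.0255,0.05],0],[[-0.005,0.0255,0.07],0],[[-0.005,0.0255,0.08],0],[[-0.005,0.0255,0.088],0],[[-0.005,0.0255,0.088],0]]'
python3 -m crank '[[[0,0,0],0],[[0,0,0],0],[[0,0,0],0],[[0,0,0],0],[[0,0,0],0],[[0,0,0],0],[[0,0,0],0]]' 0 30
python3 -m crank '[[[0,-0.0123,-0.002],0],[[0,-0.037,-0.0045],0],[[0,-0.062,-0.0044],0],[[0,-0.087,-0.0017],0],[[0,-0.1115,0.0033],0],[[0,-0.1354,0.0108],0],[[0,-0.158,0.0207],0],[[0,-0.18,0.0328],0]]'
python3 -c "
from h import *
togo(*st(.098-.25*np.cos(1)+.004*np.sin(1),0),.06+.25*np.sin(1)+.004*np.cos(1)-.019,YAW+np.pi/2)"
```

```text
clock: 31.33
tool_pos: [0.704, 0.2487, 0.29]
orientation: [0.686, 0.727, -0.001, -0.0]
contact_force: [-0.5, -0.6, 0.2]
finger_gap: 0.0498
finger_force: 0.0
clock: 31.92
tool_pos: [0.7058, 0.2489, 0.2936]
orientation: [0.686, 0.727, 0.003, 0.002]
contact_force: [4.1, 0.6, 6.2]
finger_gap: 0.0105
finger_force: 29.5
clock: 32.58
tool_pos: [0.5246, 0.239, 0.2598]
orientation: [0.686, 0.727, 0.003, 0.0]
contact_force: [1.7, 2.8, 1.0]
finger_gap: 0.0108
finger_force: 29.3
shift [0.0001 0.0028 0.0063] toolx yaw 1.629 turn 0.003 j6 0.349
```

```bash

python3 -m crank '[[[0,-0.0206,0.0142],0],[[0,-0.0397,0.0304],0],[[0,-0.057,0.0484],0],[[0,-0.0724,0.068],0],[[0,-0.0858,0.0891],0],[[0,-0.097,0.1115],0],[[0,-0.106,0.1348],0],[[0,-0.1125,0.159],0]]'
python3 -m crank '[[[0,-0.004,0.025],0],[[0,-0.0058,0.045],0],[[0,-0.0058,0.05],0],[[0,-0.0058,0.054],0],[[0,-0.0058,0.054],0],[[0,-0.0058,0.054],0]]'
```

```text
clock: 33.25
tool_pos: [0.4144, 0.2328, 0.0999]
orientation: [0.686, 0.727, 0.004, 0.001]
contact_force: [7.4, 2.0, -0.2]
finger_gap: 0.0109
finger_force: 29.5
clock: 33.75
tool_pos: [0.4098, 0.233, 0.0496]
orientation: [0.686, 0.727, 0.004, 0.001]
contact_force: [-2.2, -0.3, 30.2]
finger_gap: 0.0105
finger_force: 36.1
```

Pressed shut, with 30 N of upward reaction. I release and return to the latch.

```bash

python3 -m crank '[[[0,0,0],0],[[0,0,0],0],[[0,0,0],0],[[0,0,-0.03],0],[[0,0,-0.07],0],[[0,0,-0.11],0],[[0,0,-0.15],-0.1],[[-0.02,0.02,-0.15],-0.2]]' 0.05 40
python3 -m crank '[[[-0.02,0.01,0],-0.12],[[-0.04,0.02,0],-0.24],[[-0.06,0.03,0],-0.36],[[-0.08,0.04,0],-0.48],[[-0.1,0.05,0],-0.6],[[-0.12,0.05,0],-0.72],[[-0.12,0.05,0],-0.84],[[-0.12,0.05,0],-0.96]]' 0.06
python3 -m crank '[[[0,0,0],-0.1],[[0,0,0],-0.2],[[0,0,0],-0.3],[[0,0,0],-0.36],[[0,0,0],-0.36]]'
python3 - <<'E'
from h import *
togo(.5085,.0729,.087,3.154)
a,_=look("top","t10")
b,_=look("scene","s10")
save("c9",np.hstack([cv2.resize(a[100:240,150:300],(400,373)),cv2.resize(b[80:240,230:390],(400,373))]))
E
```

```text
clock: 34.42
tool_pos: [0.4292, 0.2158, 0.2024]
orientation: [0.607, 0.795, 0.006, 0.002]
contact_force: [0.4, -0.1, 0.3]
finger_gap: 0.0496
finger_force: 0.0
clock: 35.08
tool_pos: [0.5066, 0.108, 0.1943]
orientation: [0.174, 0.985, -0.001, -0.001]
contact_force: [0.4, -0.7, 0.3]
finger_gap: 0.0599
finger_force: 0.0
clock: 35.5
tool_pos: [0.5062, 0.1091, 0.1945]
orientation: [-0.004, 1.0, -0.0, -0.001]
contact_force: [0.5, 0.9, -0.4]
finger_gap: 0.0597
finger_force: 0.0
shift [-0.0022 -0.0361  0.1075] toolx yaw -3.134 turn -0.004 j6 -1.389
```

View pics/c9.png

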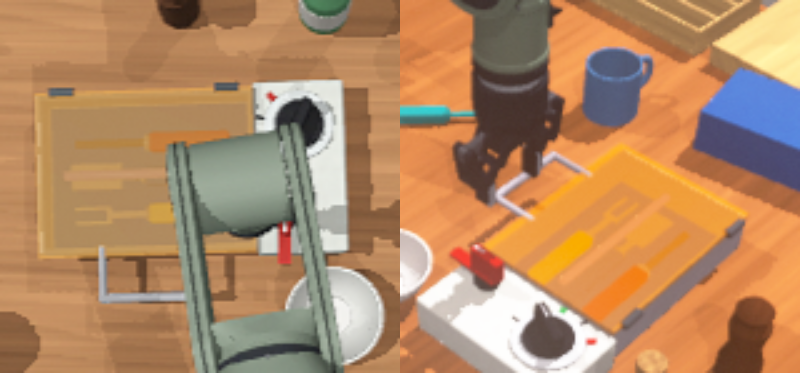

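The cover is shut with the tools visible through it, and the tongue points to the front (top crop (285,240)). I grip the latch and turn it back.

```bash

python3 -m crank '[[[-0.002,-0.036,0.0],-0.004],[[-0.002,-0.036,0.03],-0.004],[[-0.002,-0.036,0.06],-0.004],[[-0.002,-0.036,0.09],-0.004],[[-0.002,-0.036,0.107],-0.004],[[-0.002,-0.036,0.107],-0.004]]'
python3 -m crank '[[[0,0,0],0],[[0,0,0],0],[[0,0,0],0],[[0,0,0],0],[[0,0,0],0],[[0,0,0],0],[[0,0,0],0],[[0,0,0],0]]' 0 50
python3 -m crank '[[[0,0,0],0.1],[[0,0,0],0.2],[[0,0,0],0.3],[[0,0,0],0.4],[[0,0,0],0.5],[[0,0,0],0.6],[[0,0,0],0.7],[[0,0,0],0.75]]'
python3 -m crank '[[[0,0,0],0.1],[[0,0,0],0.2],[[0,0,0],0.3],[[0,0,0],0.4],[[0,0,0],0.5],[[0,0,0],0.6],[[0,0,0],0.7],[[0,0,0],0.75]]'
python3 -m crank '[[[0,0,0],0],[[0,0,0],0],[[0,0,0],0]]'
python3 -c "
from h import *
print(get_state()['ft_torque']);togo(.5085,.0729,.087,1.626)"
```

```text
clock: 36.1
tool_pos: [0.506, 0.0727, 0.0846]
orientation: [-0.005, 1.0, -0.001, -0.005]
contact_force: [-0.4, 0.4, -0.5]
finger_gap: 0.0598
finger_force: 0.0
clock: 36.77
tool_pos: [0.5102, 0.073, 0.09]
orientation: [-0.006, 1.0, -0.0, 0.002]
contact_force: [-0.5, -1.4, 6.4]
finger_gap: 0.0124
finger_force: 51.2
clock: 37.43
tool_pos: [0.5098, 0.0717, 0.09]
orientation: [0.362, 0.932, -0.001, 0.002]
contact_force: [-1.5, -7.0, 7.4]
finger_gap: 0.013
finger_force: 51.4
clock: 38.1
tool_pos: [0.5085, 0.0711, 0.09]
orientation: [0.678, 0.735, -0.002, 0.001]
contact_force: [-4.6, -9.1, 9.9]
finger_gap: 0.0126
finger_force: 51.8
clock: 38.35
tool_pos: [0.5085, 0.0711, 0.09]
orientation: [0.677, 0.736, -0.002, 0.001]
contact_force: [-4.4, -8.6, 9.9]
finger_gap: 0.0129
finger_force: 51.8
[-1.55204918  0.64830277 -0.08386649]
shift [0.0018 0.0001 0.003 ] toolx yaw 1.654 turn 0.028 j6 0.039
```

Locked at about 0.03 rad. I release and lift, and measure the timer bar's direction from the depth.

```bash

python3 -m crank '[[[0,0,0],0],[[0,0,0],0],[[0,0,0],0],[[0,0,-0.03],0],[[0,0,-0.07],0],[[-0.0,-0.0,-0.1],0],[[-0.0,-0.0,-0.1],0.0],[[0,0,-0.1],0]]' 0.06 40
python3 - <<'E'
from h import *
T=st(.05,-.186); print(T)
for n,f in(("top","t9"),("scene","s9")):
    d=np.load(f+".npz"); P=cloud(n,d["D"])
    r=np.hypot(P[...,0]-T[0],P[...,1]-T[1]); m=(r<.036)&(P[...,2]>.092)&(P[...,2]<.115); q=P[m][:,:2]
    c=q.mean(0); w,V=np.linalg.eigh(np.cov((q-c).T)); e=V[:,1]; e=-e if e[0]>0 else e
    yaw=np.arctan2(-e[1],-e[0]); print(n,len(q),c.round(4),np.sqrt(w).round(4),"bar yaw",round(yaw,3),"timer",round(YAW-yaw,3))
togo(*T,.18)
b,_=look("scene","s11"); save("c10",cv2.resize(b[160:250,225:335],(800,654))[:600])
E
```

```text
clock: 39.02
tool_pos: [0.5103, 0.0737, 0.1902]
orientation: [0.677, 0.736, 0.002, 0.001]
contact_force: [0.5, -0.6, 0.4]
finger_gap: 0.06
finger_force: 0.0
[0.62114924 0.05822987]
top 82 [0.6187 0.0587] [0.004  0.0165] bar yaw -0.397 timer 0.452
scene 117 [0.6243 0.0564] [0.0043 0.0177] bar yaw -0.379 timer 0.434
shift [-0.0245  0.1092  0.0106] toolx yaw 1.653
```

View pics/c10.png

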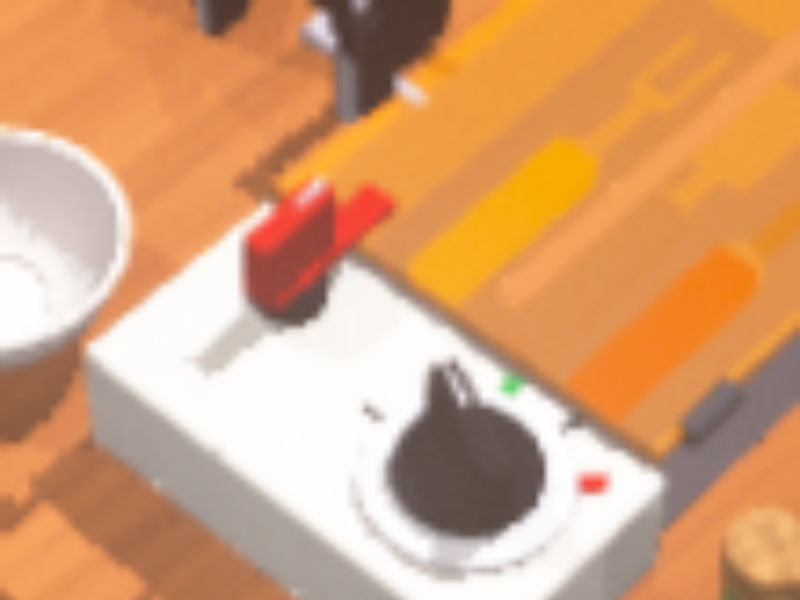

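The latch is locked over the cover's edge. The timer's white end is at crop (455,375), about 0.44 rad, with the bar at yaw -0.39. I move to the timer with the tool at yaw 2.75.

```bash

python3 -m crank '[[[0,0.02,0],-0.12],[[-0.01,0.04,0],-0.24],[[-0.02,0.07,0],-0.36],[[-0.0245,0.109,0],-0.48],[[-0.0245,0.109,0],-0.6],[[-0.0245,0.109,0],-0.72],[[-0.0245,0.109,0],-0.84],[[-0.0245,0.109,0],-0.96]]' 0.05
python3 -m crank '[[[0,0,0],-0.1],[[0,0,0],-0.14],[[0,0,0],-0.14]]'
python3 -c "
from h import *
togo(*st(.05,-.186),.083,2.754)"
```

```text
clock: 39.73
tool_pos: [0.6189, 0.0578, 0.1855]
orientation: [0.258, 0.966, -0.001, -0.002]
contact_force: [-0.0, 0.5, 0.3]
finger_gap: 0.0505
finger_force: 0.0
clock: 39.98
tool_pos: [0.6188, 0.0578, 0.186]
orientation: [0.193, 0.981, -0.001, -0.002]
contact_force: [0.4, -1.2, 0.1]
finger_gap: 0.0503
finger_force: 0.0
shift [-0.0025  0.0015  0.103 ] toolx yaw 2.753 turn -0.001 j6 -1.108
```

```bash

python3 -m crank '[[[-0.002,0.001,0.03],0],[[-0.002,0.001,0.06],0],[[-0.002,0.001,0.085],0],[[-0.002,0.001,0.1],0],[[-0.002,0.001,0.103],0],[[-0.002,0.001,0.103],0]]'
python3 -m crank '[[[0,0,0],0],[[0,0,0],0],[[0,0,0],0],[[0,0,0],0],[[0,0,0],0],[[0,0,0],0],[[0,0,0],0],[[0,0,0],0]]' 0 50
python3 -c "
from h import *
togo(*st(.05,-.186),.083,2.754)"
python3 -m crank '[[[0,0,0],0.1],[[0,0,0],0.2],[[0,0,0],0.3],[[0,0,0],0.4],[[0,0,0],0.5],[[0,0,0],0.6],[[0,0,0],0.7],[[0,0,0],0.7]]'
python3 -m crank '[[[0,0,0],0.1],[[0,0,0],0.2],[[0,0,0],0.3],[[0,0,0],0.4],[[0,0,0],0.5],[[0,0,0],0.6],[[0,0,0],0.7],[[0,0,0],0.7]]'
python3 -m crank '[[[0,0,0],0.1],[[0,0,0],0.2],[[0,0,0],0.3],[[0,0,0],0.4],[[0,0,0],0.5],[[0,0,0],0.6],[[0,0,0],0.7],[[0,0,0],0.7]]'
python3 -m crank '[[[0,0,0],0],[[0,0,0],0],[[0,0,0],0]]'
python3 -c "
from h import *
s=get_state();print(s['ft_torque'],s['finger_gap']);togo(*st(.05,-.186),.083,2.754-1.571)"
```

```text
clock: 40.48
tool_pos: [0.6207, 0.0579, 0.0832]
orientation: [0.194, 0.981, -0.001, -0.002]
contact_force: [0.2, 0.6, -0.1]
finger_gap: 0.0503
finger_force: 0.0
clock: 41.15
tool_pos: [0.6227, 0.0573, 0.087]
orientation: [0.193, 0.981, -0.0, 0.001]
contact_force: [-2.2, -3.1, 7.0]
finger_gap: 0.0128
finger_force: 52.1
shift [0.0018 0.0003 0.004 ] toolx yaw 2.753 turn -0.001 j6 -1.108
clock: 41.82
tool_pos: [0.622, 0.0565, 0.087]
orientation: [0.519, 0.855, -0.001, 0.001]
contact_force: [-2.9, -5.4, 6.9]
finger_gap: 0.0125
finger_force: 52.2
clock: 42.48
tool_pos: [0.621, 0.0563, 0.087]
orientation: [0.781, 0.625, -0.001, 0.001]
contact_force: [-6.1, -4.9, 9.1]
finger_gap: 0.0126
finger_force: 52.5
clock: 43.15
tool_pos: [0.6201, 0.0568, 0.087]
orientation: [0.948, 0.319, -0.002, 0.0]
contact_force: [-6.8, -4.1, 11.1]
finger_gap: 0.0124
finger_force: 52.6
clock: 43.4
tool_pos: [0.6201, 0.0568, 0.087]
orientation: [0.947, 0.321, -0.002, 0.0]
contact_force: [-6.7, -4.9, 10.9]
finger_gap: 0.0127
finger_force: 52.6
[-0.78442633  1.16429171 -0.02012856] 0.012727957215610831
shift [ 0.0017 -0.0005  0.0039] toolx yaw 0.653 turn -0.53 j6 0.993
```

```bash

python3 -m crank '[[[0,0,0],0.05],[[0,0,0],0.05],[[0,0,0],0.05]]'
python3 -m crank '[[[0,0,0],-0.1],[[0,0,0],-0.2],[[0,0,0],-0.3],[[0,0,0],-0.4],[[0,0,0],-0.5],[[0,0,0],-0.6],[[0,0,0],-0.7],[[0,0,0],-0.7]]'
python3 -m crank '[[[0,0,0],-0.1],[[0,0,0],-0.2],[[0,0,0],-0.3],[[0,0,0],-0.4],[[0,0,0],-0.5],[[0,0,0],-0.6],[[0,0,0],-0.69],[[0,0,0],-0.69]]'
python3 -m crank '[[[0,0,0],0],[[0,0,0],0],[[0,0,0],0]]'
python3 -c "
from h import *
s=get_state();print(s['ft_torque'],s['finger_gap']);togo(*st(.05,-.186),.083,YAW-1.2+np.pi)"
```

```text
clock: 43.65
tool_pos: [0.62, 0.0569, 0.087]
orientation: [0.955, 0.297, -0.002, 0.0]
contact_force: [-7.6, -4.0, 10.9]
finger_gap: 0.0129
finger_force: 52.7
clock: 44.32
tool_pos: [0.6209, 0.0563, 0.087]
orientation: [0.794, 0.608, -0.001, 0.001]
contact_force: [-6.0, -5.8, 9.1]
finger_gap: 0.0128
finger_force: 52.5
clock: 44.98
tool_pos: [0.6219, 0.0565, 0.087]
orientation: [0.542, 0.84, -0.001, 0.001]
contact_force: [-3.2, -5.8, 8.1]
finger_gap: 0.0126
finger_force: 52.3
clock: 45.23
tool_pos: [0.6219, 0.0565, 0.087]
orientation: [0.543, 0.84, -0.001, 0.001]
contact_force: [-3.3, -5.8, 7.0]
finger_gap: 0.013
finger_force: 52.2
[-0.90238275  0.45644527  0.05997868] 0.013049442679856535
shift [0.0019 0.     0.004 ] toolx yaw 1.993 turn -0.003 j6 -0.348
```

Timer at about 1.2 by tool yaw. I release, back off and check.

```bash

python3 -m crank '[[[0,0,0],0],[[0,0,0],0],[[0,0,0],0],[[0,0,-0.03],0],[[0,0,-0.07],0],[[0,0,-0.11],0],[[0,0,-0.15],0],[[0,0,-0.18],0]]' 0.05 40
python3 -m crank '[[[-0.03,-0.02,0],0],[[-0.06,-0.04,0],0],[[-0.09,-0.06,0],0],[[-0.12,-0.08,0],0],[[-0.15,-0.1,0],0],[[-0.18,-0.12,0],0],[[-0.2,-0.15,0],0],[[-0.2,-0.15,0],0]]'
python3 -m crank '[[[0,0,0],0],[[0,0,0],0],[[0,0,0],0]]'
python3 - <<'E'
from h import *
T=st(.05,-.186); print(get_state()["tool_pos"])
a,D=look("top","t12"); b,E=look("scene","s12")
for n,d in(("top",D),("scene",E)):
    P=cloud(n,d); r=np.hypot(P[...,0]-T[0],P[...,1]-T[1]); m=(r<.036)&(P[...,2]>.092)&(P[...,2]<.115); q=P[m][:,:2]
    c=q.mean(0); w,V=np.linalg.eigh(np.cov((q-c).T)); e=V[:,1]; yaw=np.arctan2(e[1],e[0]); print(n,len(q),np.sqrt(w).round(4),"timer mod pi",round((YAW-yaw)%np.pi,3))
save("c12",np.hstack([cv2.resize(a[110:230,150:300],(400,320)),cv2.resize(b[120:250,230:390],(400,320))]))
E
```

```text
clock: 45.9
tool_pos: [0.6227, 0.0584, 0.2691]
orientation: [0.543, 0.84, 0.001, 0.001]
contact_force: [0.7, -0.3, -0.1]
finger_gap: 0.0501
finger_force: 0.0
clock: 46.57
tool_pos: [0.5646, -0.1908, 0.2651]
orientation: [0.546, 0.838, -0.002, -0.0]
contact_force: [-0.8, -0.1, -0.4]
finger_gap: 0.05
finger_force: 0.0
clock: 46.82
tool_pos: [0.5676, -0.1849, 0.2653]
orientation: [0.543, 0.84, 0.0, -0.0]
contact_force: [-0.2, 0.3, -0.3]
finger_gap: 0.0501
finger_force: 0.0
[ 0.56763119 -0.18485935  0.26531987]
top 82 [0.0042 0.0166] timer mod pi 1.22
scene 111 [0.0042 0.0173] timer mod pi 1.21
```

View pics/c12.png

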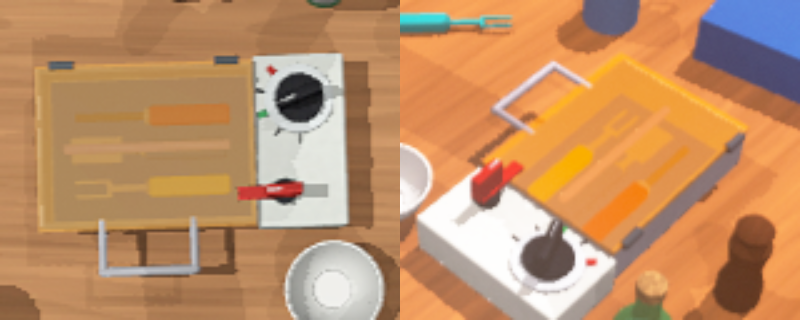

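The cover is shut and the tongue lies over its edge at (255,192). The tools are inside, and the timer pointer aims at the green mark at (265,112), reading about 1.21. The gripper is clear of everything, so I hand in.

```bash
python3 -c "
from workcell import *
print(close_job())"
```

```text
the job is handed in; nothing more can be done
None
```

The job is handed in, though the hand-in returned no verdict: the fork, spatula and honing steel (no knife was present) are in the trough, the cover is shut and latched, and the timer was wound to about 2.6 rad, then set back to about 1.21 rad (10 minutes).

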